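# Get the butter dish out from under the lunch box

### The arm

A 6-joint arm with a two-finger parallel gripper is mounted at the origin on the work surface. World frame = base frame: x ahead of the robot, y to its left, z up, the work surface at z = 0. Lengths are in mm, angles in rad, forces in N, time in s.
With the tool pointing down it reaches from about 350 to 975 mm from the base axis. Payload 7.1 kg.
Tool frame: the origin (TCP) lies midway between the tips of the shut fingers; the grasp point (between the pads) lies 19 mm behind it; z points along the fingers, x is the direction in which the jaws open and shut, and the axes are right-handed (so a half turn about z gives the same grasp; the last joint's range is limited). The gripper opens to 88 mm and grips with 3 to 60 N. Pads are 20 mm wide; open, the fingers measure 115 mm over their backs; the gripper's body (75 mm by 178 mm) begins 61 mm behind the grasp point.
Start: joints at [1.329, 0.423, 1.63, -0, 1.089, -0.019], TCP at [138.07, 609.542, 222.675] pointing down, gripper open.
Joint ranges: [-3, 3], [-0.9, 2.11], [0.09, 2.58], [-1.31, 4.45], [0.11, 2.69], [-2.54, 2.54]. Speed limits (rad/s): [2.39, 2.39, 3.01, 3.14, 3.14, 3.14].

### API

Orientations are given as a rotation vector (axis times angle).
In Python, from workcell import telemetry, imaging, ticket gives the robot as it stands.
- The arm moves only by the tool jog_arm, never from a script. Its arguments are lists of equal length, an entry for each row: "travel": the shift along the world's x, y, z in units of 400 mm (1.0 is 400 mm), a list of three; "dr": the turn, a rotation vector about the world's x, y, z in units of 90 degrees (1.0 is 90 degrees), a list of three. In form: {"travel": [[tx, ty, tz], ...], "dr": [[wx, wy, wz], ...]}. A call has exactly 10 rows; each row is the pose to reach, as a shift and turn from the pose measured when the call began; what a row does not reach only later rows make up. A row lasts 1/10 s, in which the tool goes at most 50 mm and 8.59 degrees, less where a joint would pass 70% of its speed; a pose out of reach is approached as far as the arm can. A call with a number of a shift or a turn outside -1 to 1 is refused whole. A call with a gripper value outside its range is refused whole. "hand" is the opening, from -1 (shut) to 1 (fully open), set as the call begins (left out, the last holds). The fingers move at their own pace and stop on an object; the grip force is fixed at half the most. Time passes only in rows, so rows that repeat a pose let the fingers close, or fill a call up. It gives the time, the measured TCP pose, the force and the opening at its end, in the units of the state.
- telemetry.get_obs(): the state, without advancing time (a new reading comes with each control period).
- imaging.get_image(name): name is "scene" or "top" or "wrist"; returns a dict with "pixels" (480x640x3 uint8, red, green, blue), "range_z" (480x640 float32, mm along the optical axis (not along the pixel's ray), 0 where there is no reading), "fx", "fy", "cx", "cy" (pixels), "k1" (the pictures are not rectified: a ray, as slopes to the right and down, at radius r is drawn at 1 + k1 r^2 times it, then the intrinsics apply), "extrinsics" (4x4, takes a point from world to camera coordinates). Camera axes: x right, y down, z forward; pixel columns grow to the right and rows downward; lengths in mm; the calibration is good to about 2 mm. A picture is of the moment at which its call begins.
- ticket.close_job(): hands the job in, once; it reports no verdict.
The state is a dict: "t": time; "qpos": joint angles; "qvel": joint speeds; "joint_torque": joint torques, N m; "ee_pos": TCP position; "orientation": TCP orientation; "ft_force": force on the tool from outside, world axes, zero at the start; "moment": the same for the moment, N m; "width": finger opening in mm.
Only numpy, scipy, OpenCV 4.12 (cv2) and the standard library are available. Lean on these libraries where they do the work, as an engineer would, in place of code of your own. Each camera call takes 0.05 s, during which the arm holds its last target. There are 200 camera calls.

### The job

The butter dish is wanted for breakfast, but it is the middle one of the three-high pile on the camper counter. Lift the white lunch box off it and set it aside on the bare counter, put the wooden butter dish down in the middle of the breakfast board, then put that lunch box back on the steel tin the dish stood on, centred and squared up with it. Keep the box and the dish upright, lower them into place without dropping them, and leave the tin where it stands.

Things in the scene. Friction and masses are not known exactly. Their poses are not given: they have to be found in the camera images.
- dish_center (a point): Centre (half-way up) of the butter dish, the middle one of the three-high pile: a wooden dish 108 mm long (its x axis), 60 mm wide (y) and 34 mm high, with a flat-topped glass lid (102 x 54 mm, 16 mm high) fixed on it; 50 mm high in all, about 0.35 kg. Grip it by the wood, across its width: its outside is plain and upright, fingers closing along its y axis. z is up.
- box_center (a point): Centre (half-way up) of the white melamine lunch box on top of the three-high pile: a closed, flat-topped rectangular box 96 mm long (its x axis), 56 mm wide (y), 52 mm high, about 0.25 kg; grip it across its width. A twin of it stands on a twin tin in a pile of only two, well to one side; that pile has no part in this job.
- tin_center (a point): Centre (half-way up) of the flat-topped steel tin at the bottom of the three-high pile: 124 mm long (its x axis), 72 mm wide (y), 45 mm high, about 0.6 kg, loose on the counter (counter top at z = 0). Dish and box start on it, one above the other, nearly in line with it.
- board_top (a point): Centre of the top face of the wooden breakfast board: 190 mm (its x axis) by 150 mm (y), top face 12 mm above the counter; fixed. It lies across the robot's midline from the three-high pile; between board and tin is a bare strip at least 180 mm wide, free for setting the box aside. Other things (two-high pile, bowl, cup, all under 100 mm high) stand further out to the sides or beyond.
Things that resemble listed ones, but are neither listed nor needed, are in the scene too. What is shaped like the part that bears dish_center but orange or turquoise is not meant.

How it is judged (in metres and radians):
On the way, in this order (a step that is already met when the one before it is completed fails the run):
1. the lunch box stands upright on the counter, clear of the pile, while the dish is still on the tin (height (world z) of box_center below 0.034 m and horizontal distance between box_center and tin_center above 0.08 m and angle between each of box_center, dish_center's own z axis and vertical below 0.17 rad and horizontal distance between dish_center and tin_center below 0.03 m), for 0.2 s.
2. the butter dish stands upright in the middle of the board, while the lunch box is off the tin (horizontal distance between dish_center and board_top below 0.04 m and z of dish_center in the frame of board_top between 0.019 and 0.031 m and angle between dish_center's own z axis and vertical below 0.17 rad and horizontal distance between box_center and tin_center above 0.08 m), for 0.2 s.
At the end, for the whole second after the job is handed in: Dish upright, at rest on the board, within 40 mm of its centre, any way round; lunch box upright, at rest directly on the tin, within 18 mm of its centre and in line with it within 12 degrees, either way round; tin within 30 mm of its start. Upright: within 10 degrees (0.17 rad) (horizontal distance between dish_center and board_top below 0.04 m and z of dish_center in the frame of board_top between 0.019 and 0.031 m and angle between each of dish_center, box_center's own z axis and vertical below 0.17 rad and horizontal distance between box_center and tin_center below 0.018 m and z of box_center in the frame of tin_center between 0.042 and 0.055 m and angle between the x axis of box_center and the x axis of tin_center, either way round below 0.21 rad and linear speed of each of butter_dish, box, tin below 0.02 m/s and distance of tin_center from where it was at the start of the episode below 0.03 m); the robot touches nothing.
It fails at once if the lunch box or the butter dish is tipped more than 30 degrees (angle between any of box_center, dish_center's own z axis and vertical above 0.52 rad).
It fails at once if the tin is shoved more than 30 mm (distance of tin_center from where it was at the start of the episode above 0.03 m).
It fails at once if the butter dish is let go more than 12 mm above the board (horizontal distance between dish_center and board_top below 0.1 m and z of dish_center in the frame of board_top above 0.037 m and contact force between the fingers and butter_dish below 0.01 N).
It fails at once if the lunch box is let go more than 12 mm above the tin's top (horizontal distance between box_center and tin_center below 0.08 m and z of box_center in the frame of tin_center between 0.061 and 0.09 m and contact force between the fingers and box below 0.01 N).
It also fails if it takes over 70 s, if anything falls off the work surface, if the arm or the gripper's body presses on something with over 40 N, if the wrist force passes 120 N, or if a joint passes its speed limit or range.

## Working session

There is one attempt and no reset: what is moved stays moved. The work goes in short steps, Python scripts to look and compute and a tool call to move; the robot and the scene stay as the last step left them, time stands still between calls to the robot, and variables do not carry over. Pictures are saved under pics/ and viewed, about 8 in all and at most 12, crops included, and the job is handed in when it is done.

Besides the shell and the picture viewer there is one more tool, called by a JSON object that holds its "fn" and its "kwargs". jog_arm: Moves the arm, as the interface text tells. Its arguments: {"type":"object","properties":{"travel":{"type":"array"},"dr":{"type":"array"},"hand":{"type":"number"}},"required":["travel","dr"]}

```bash
ls; mkdir -p pics; cat > h.py <<'E'
import numpy as np, cv2, pickle
from workcell import telemetry, imaging, ticket
def grab(n,tag):
    im=imaging.get_image(n); pickle.dump(im,open(f'pics/{tag}.pkl','wb'))
    cv2.imwrite(f'pics/{tag}.png',im['pixels'][:,:,::-1]); return im
def cloud(im):
    v,u=np.mgrid[0:480,0:640].astype(np.float64)
    K=np.array([[im['fx'],0,im['cx']],[0,im['fy'],im['cy']],[0,0,1.]])
    p=cv2.undistortPoints(np.stack([u.ravel(),v.ravel()],1)[:,None],K,np.array([im['k1'],0,0,0.]))[:,0]
    z=im['range_z'].ravel().astype(float)
    c=np.stack([p[:,0]*z,p[:,1]*z,z],1)
    E=np.array(im['extrinsics']); w=(c-E[:3,3])@E[:3,:3]
    w[z<=0]=np.nan
    return w.reshape(480,640,3)
E
python3 - <<'E'
from h import *
for k,v in telemetry.get_obs().items(): print(k,np.round(v,3))
for n in ['top','scene']:
    im=grab(n,n+'0'); w=cloud(im); print(n,{k:im[k] for k in('fx','cx','cy','k1')}, np.round(w[240,320]))
E
```

```text
pics
t 0.0
qpos [ 1.329  0.424  1.631  0.     1.089 -0.019]
qvel [ 0.001  0.002 -0.001 -0.001  0.001 -0.001]
joint_torque [ 1.0000e-03 -5.4463e+01 -2.7367e+01  6.4000e-02  2.3000e-02 -0.0000e+00]
ee_pos [137.929 609.021 221.902]
orientation [ 2.454e+00  1.960e+00 -2.000e-03]
ft_force [-0.574 -0.115 -0.11 ]
moment [-0.031 -0.006  0.04 ]
width 87.982
top {'fx': 440.25850155779295, 'cx': 322.22506617441775, 'cy': 245.50537791655285, 'k1': 0.03027308845336655} [600. -16.   2.]
scene {'fx': 509.27899047478155, 'cx': 314.3146902773509, 'cy': 237.33436151784207, 'k1': -0.05085254382203083} [541.  32.  -1.]
```

View pics/top0.png

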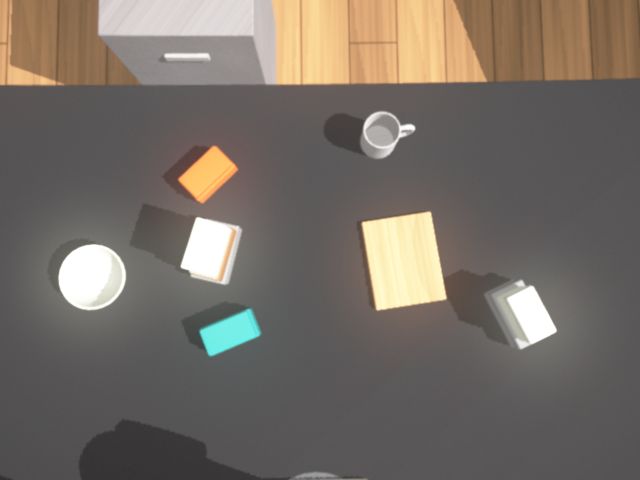

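View pics/scene0.png

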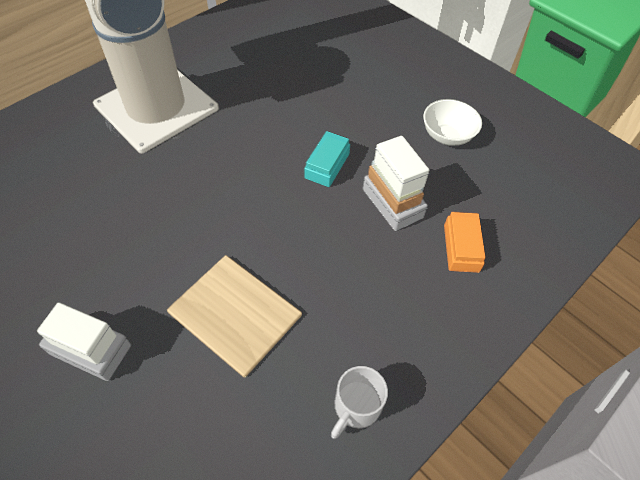

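The top view shows the three-high pile at (210,250): white box, wood edge and tin. The possible mix-ups are the two-high pile at (523,312), the orange dish at (208,174) and the turquoise dish at (230,332). The board is at (403,260). In the scene view the same pile is at (398,180), with the wooden dish visible in the middle. Next I measure them by height layers.

```bash
cat >> h.py <<'E'
def rect(w,mask,lab):
    p=w[mask]; p=p[np.isfinite(p[:,0])]
    if len(p)<20: print(lab,'few',len(p)); return
    (c,s,a)=cv2.minAreaRect(p[:,:2].astype(np.float32))
    if s[0]<s[1]: s=s[::-1]; a+=90
    a=(a+90)%180-90
    print(lab,'n',len(p),'c',np.round(c,1),'size',np.round(s,1),'long-axis deg',round(a,1),'z',np.round(np.median(p[:,2]),1))
def layer(w,x0,x1,y0,y1,z0,z1): 
    return (w[...,0]>x0)&(w[...,0]<x1)&(w[...,1]>y0)&(w[...,1]<y1)&(w[...,2]>z0)&(w[...,2]<z1)
E
python3 - <<'E'
from h import *
for tag in ['top0','scene0']:
    im=pickle.load(open(f'pics/{tag}.pkl','rb')); w=cloud(im)
    if tag=='top0':
        for u,v in [(210,245),(403,260),(530,312),(208,174),(230,332)]: print((u,v),np.round(w[v,u],1))
        x,y=w[245,210,:2]; bx,by=w[260,403,:2]
    a=(x-100,x+100,y-100,y+100)
    rect(w,layer(w,*a,140,155),tag+' box'); rect(w,layer(w,*a,75,98),tag+' dish/lid')
    rect(w,layer(w,x-80,x+80,y-80,y+80,40,49),tag+' tin')
    rect(w,layer(w,bx-140,bx+140,by-110,by+110,9,16),tag+' board')
im=pickle.load(open('pics/top0.pkl','rb'))['pixels'][:,:,::-1]
im2=pickle.load(open('pics/scene0.pkl','rb'))['pixels'][:,:,::-1]
f=lambda q:cv2.resize(q,(390,500),interpolation=cv2.INTER_CUBIC)
cv2.imwrite('pics/crop.png',np.hstack([f(im[200:300,170:248]),f(im2[130:230,360:438])]))
E
```

```text
(210, 245) [578.5 184.4 147.9]
(403, 260) [ 554.1 -191.3   13.9]
(530, 312) [ 447.8 -413.3   97.9]
(208, 174) [733.9 213.   54.3]
(230, 332) [412.5 166.2  53.2]
top0 box n 1690 c [576.9 197.5] size [96.2 58.7] long-axis deg -15.9 z 148.1
top0 dish/lid n 300 c [573.5 196.3] size [109.   58.8] long-axis deg -17.6 z 81.6
top0 tin n 295 c [576.  200.3] size [124.5  71.9] long-axis deg -14.5 z 45.0
top0 board n 5902 c [ 554.6 -192.3] size [189.6 150.1] long-axis deg 8.3 z 13.2
scene0 box n 1272 c [577.8 198. ] size [97.1 56.7] long-axis deg -17.4 z 147.9
scene0 dish/lid n 532 c [578.9 177.4] size [120.7  52.3] long-axis deg 10.1 z 83.2
scene0 tin n 379 c [576.7 202.4] size [127.   72.7] long-axis deg -13.3 z 44.9
scene0 board n 8078 c [ 554.2 -190.2] size [191.4 150.1] long-axis deg 8.2 z 12.4
```

View pics/crop.png

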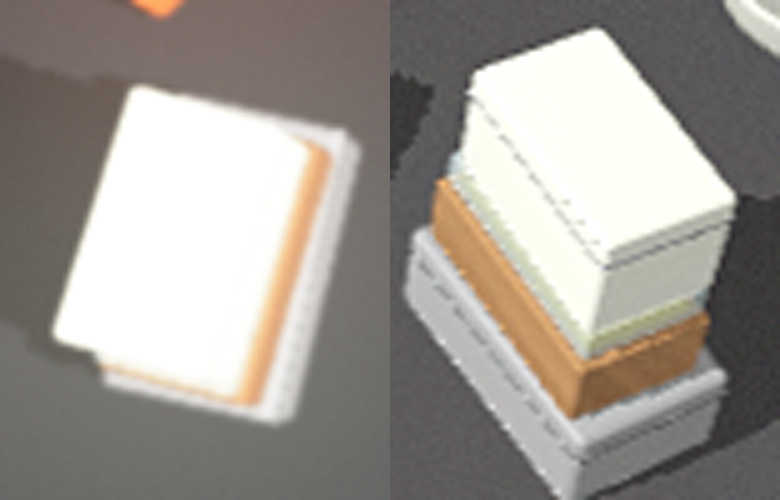

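The crop confirms the choice: white box over the wooden dish with its glass lid, on the steel tin. The sizes match 96x56, 108x60 and 124x72, and the heights are 148 and 45. First I move above the pile.

{"fn": "jog_arm", "kwargs": {"travel": [[0.075,-0.07,0.01],[0.15,-0.14,0.02],[0.225,-0.21,0.03],[0.3,-0.28,0.04],[0.375,-0.35,0.05],[0.45,-0.42,0.06],[0.525,-0.49,0.07],[0.6,-0.56,0.08],[0.675,-0.63,0.09],[0.75,-0.7,0.1]], "dr": [[0,0,0],[0,0,0],[0,0,0],[0,0,0],[0,0,0],[0,0,0],[0,0,-0.02],[0,0,-0.03],[0,0,-0.04],[0,0,-0.04]], "hand": 1}}

```text
t: 1.1
ee_pos: [438.8, 327.6, 262.0]
orientation: [2.515, 1.882, -0.002]
ft_force: [0.2, -0.1, -0.0]
width: 87.9
```

{"fn": "jog_arm", "kwargs": {"travel": [[0.05,-0.05,0],[0.1,-0.1,0],[0.15,-0.15,0],[0.2,-0.19,0],[0.25,-0.24,0],[0.3,-0.285,0],[0.335,-0.32,0],[0.35,-0.33,0],[0.35,-0.33,0],[0.35,-0.33,0]], "dr": [[0,0,0],[0,0,0],[0,0,0],[0,0,0],[0,0,0],[0,0,0],[0,0,0],[0,0,0],[0,0,0],[0,0,0]]}}

```text
t: 2.1
ee_pos: [578.2, 196.1, 261.7]
orientation: [2.515, 1.882, -0.003]
ft_force: [-0.1, 0.3, -0.1]
width: 87.9
```

```bash
cat >> h.py <<'E'
def state():
    from scipy.spatial.transform import Rotation as R
    o=telemetry.get_obs(); r=R.from_rotvec(o['orientation']).as_matrix()
    print('t',round(float(o['t']),2),'tcp',np.round(o['ee_pos'],1),'jaw deg',round(np.degrees(np.arctan2(r[1,0],r[0,0])),1),'zax',np.round(r[:,2],3),'F',np.round(o['ft_force'],1),'w',round(float(o['width']),1),'q6',np.round(o['qpos'],2))
E
python3 - <<'E'
from h import *
state()
w=cloud(grab('wrist','w1')); x,y=577,198; a=(x-100,x+100,y-100,y+100)
rect(w,layer(w,*a,140,155),'box'); rect(w,layer(w,*a,75,98),'dish'); rect(w,layer(w,*a,40,49),'tin')
E
```

```text
t 2.1 tcp [578.2 196.1 261.7] jaw deg 73.6 zax [-0.002 -0.001 -1.   ] F [-0.1  0.3 -0.1] w 87.9 q6 [ 0.31  0.36  1.63 -0.    1.15 -0.98]
box n 8419 c [575.3 198.5] size [95.8 56.2] long-axis deg -16.8 z 147.0
dish n 776 c [526.3 212. ] size [59.7 12.7] long-axis deg 75.6 z 94.1
tin n 757 c [573.9 202.3] size [121.9  72.1] long-axis deg -13.7 z 44.5
```

{"fn": "jog_arm", "kwargs": {"travel": [[-0.005,0.005,-0.05],[-0.005,0.005,-0.1],[-0.005,0.005,-0.15],[-0.005,0.005,-0.2],[-0.005,0.005,-0.25],[-0.005,0.005,-0.3],[-0.005,0.005,-0.34],[-0.005,0.005,-0.37],[-0.005,0.005,-0.393],[-0.005,0.005,-0.393]], "dr": [[0,0,0],[0,0,0],[0,0,0],[0,0,0],[0,0,0],[0,0,0],[0,0,0],[0,0,0],[0,0,0],[0,0,0]]}}

```text
t: 3.15
ee_pos: [575.4, 198.3, 103.6]
orientation: [-2.514, -1.883, 0.006]
ft_force: [1.1, 0.1, -0.5]
width: 88.1
```

{"fn": "jog_arm", "kwargs": {"travel": [[0,0,0],[0,0,0],[0,0,0],[0,0,0],[0,0,0],[0,0,0],[0,0,0],[0,0,0],[0,0,0],[0,0,0]], "dr": [[0,0,0],[0,0,0],[0,0,0],[0,0,0],[0,0,0],[0,0,0],[0,0,0],[0,0,0],[0,0,0],[0,0,0]], "hand": -1}}

```text
t: 4.15
ee_pos: [575.7, 198.4, 104.0]
orientation: [-2.515, -1.883, 0.005]
ft_force: [-1.0, -0.9, 5.5]
width: 55.8
```

Gripped at 55.8 mm. Now I lift the box and carry it over the strip.

{"fn": "jog_arm", "kwargs": {"travel": [[0,0,0.02],[0,0,0.05],[0,0,0.09],[0,0,0.13],[0,-0.01,0.15],[0,-0.04,0.15],[0,-0.08,0.15],[0,-0.13,0.15],[0,-0.18,0.15],[0,-0.23,0.15]], "dr": [[0,0,0],[0,0,0],[0,0,0],[0,0,0],[0,0,0],[0,0,0],[0,0,0],[0,0,0],[0,0,0],[0,0,0]]}}

```text
t: 5.15
ee_pos: [574.7, 104.1, 163.1]
orientation: [-2.514, -1.882, 0.008]
ft_force: [-0.1, 0.3, -2.8]
width: 55.9
```

{"fn": "jog_arm", "kwargs": {"travel": [[0,-0.05,0],[0,-0.1,0],[0,-0.14,0],[0,-0.17,0],[0,-0.19,0],[0,-0.2,-0.03],[0,-0.2,-0.08],[0,-0.2,-0.13],[0,-0.2,-0.18],[0,-0.2,-0.22]], "dr": [[0,0,0],[0,0,0],[0,0,0],[0,0,0],[0,0,0],[0,0,0],[0,0,0],[0,0,0],[0,0,0],[0,0,0]]}}

```text
t: 6.15
ee_pos: [573.9, 24.6, 73.1]
orientation: [-2.513, -1.882, 0.01]
ft_force: [0.2, 0.7, -1.8]
width: 55.7
```

```bash
python3 - <<'E'
from h import *
state()
w=cloud(grab('top','top1')); x,y=577,198; a=(x-100,x+100,y-90,y+90)
rect(w,layer(w,*a,88,98),'lid'); rect(w,layer(w,*a,74,86),'wood');rect(w,layer(w,*a,40,49),'tin')
E
```

```text
t 6.15 tcp [573.9  24.6  73.1] jaw deg 73.7 zax [-0.006 -0.002 -1.   ] F [ 0.2  0.7 -1.8] w 55.7 q6 [ 0.02  0.56  1.82 -0.    0.76 -1.26]
lid n 1373 c [574.1 198.6] size [102.4  57.2] long-axis deg -16.3 z 95.9
wood n 174 c [573.6 196.6] size [108.3  59.1] long-axis deg -16.4 z 79.5
tin n 166 c [576.9 204.6] size [123.7  65. ] long-axis deg -13.8 z 45.5
```

View pics/top1.png

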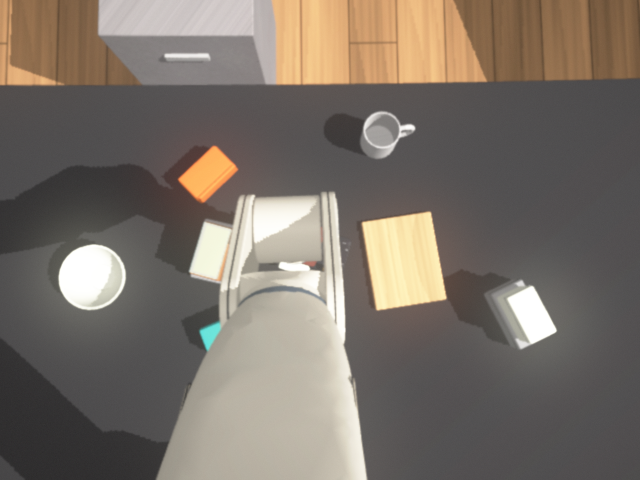

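The arm holds the box over the bare strip at about (290,240). The dish with its glass lid still stands on the tin at (210,250). Now I lower the box.

{"fn": "jog_arm", "kwargs": {"travel": [[0,0,-0.04],[0,0,-0.08],[0,0,-0.11],[0,0,-0.13],[0,0,-0.14],[0,0,-0.147],[0,0,-0.152],[0,0,-0.156],[0,0,-0.159],[0,0,-0.16]], "dr": [[0,0,0],[0,0,0],[0,0,0],[0,0,0],[0,0,0],[0,0,0],[0,0,0],[0,0,0],[0,0,0],[0,0,0]]}}

```text
t: 7.2
ee_pos: [572.9, 24.5, 9.0]
orientation: [-2.512, -1.881, 0.012]
ft_force: [-8.0, -1.1, 21.4]
width: 55.9
```

{"fn": "jog_arm", "kwargs": {"travel": [[0,0,0.002],[0,0,0.002],[0,0,0.002],[0,0,0.002],[0,0,0.002],[0,0,0.002],[0,0,0.002],[0,0,0.002],[0,0,0.002],[0,0,0.002]], "dr": [[0,0,0],[0,0,0],[0,0,0],[0,0,0],[0,0,0],[0,0,0],[0,0,0],[0,0,0],[0,0,0],[0,0,0]], "hand": 1}}

```text
t: 8.2
ee_pos: [572.9, 24.5, 9.8]
orientation: [-2.512, -1.881, 0.012]
ft_force: [-0.1, -0.2, -0.3]
width: 87.6
```

{"fn": "jog_arm", "kwargs": {"travel": [[0,0,0.03],[0,0,0.08],[0,0,0.15],[0,0,0.25],[0,0,0.35],[0,0.04,0.43],[0,0.12,0.45],[0,0.21,0.45],[0,0.3,0.45],[0,0.35,0.45]], "dr": [[0,0,0],[0,0,0],[0,0,0],[0,0,0],[0,0,0],[0,0,0],[0,0,0],[0,0,0],[0,0,0],[0,0,0]]}}

```text
t: 9.2
ee_pos: [572.8, 166.8, 191.1]
orientation: [-2.511, -1.883, 0.01]
ft_force: [-0.9, -0.5, -0.0]
width: 88.2
```

{"fn": "jog_arm", "kwargs": {"travel": [[0,0.05,0],[0,0.08,0],[0,0.083,0],[0,0.083,0],[0,0.083,0],[0,0.083,0],[0,0.083,0],[0,0.083,0],[0,0.083,0],[0,0.083,0]], "dr": [[0,0,0],[0,0,0],[0,0,0],[0,0,0],[0,0,0],[0,0,0],[0,0,0],[0,0,0],[0,0,0],[0,0,0]]}}

```text
t: 10.2
ee_pos: [572.8, 199.9, 191.1]
orientation: [-2.511, -1.882, 0.01]
ft_force: [-0.2, -0.2, -0.2]
width: 87.9
```

```bash
python3 - <<'E'
from h import *
state()
x,y=577,198; a=(x-100,x+100,y-90,y+90)
for n in ['wrist','scene']:
    w=cloud(grab(n,n+'2'))
    rect(w,layer(w,*a,88,99),n+' lid'); rect(w,layer(w,*a,75,84),'wood');rect(w,layer(w,*a,40,49),'tin')
    rect(w,layer(w,x-100,x+100,-60,100,48,57),'box')
E
```

```text
t 10.2 tcp [572.8 199.9 191.1] jaw deg 73.7 zax [-0.007 -0.001 -1.   ] F [-0.2 -0.2 -0.2] w 87.9 q6 [ 0.32  0.44  1.69  0.    1.02 -0.97]
wrist lid n 9713 c [572.2 199.2] size [102.1  54.2] long-axis deg -16.0 z 95.1
wood n 818 c [571.2 199.5] size [106.1  60.2] long-axis deg -16.0 z 78.1
tin n 1671 c [573.9 202.4] size [123.3  72.3] long-axis deg -13.8 z 44.5
box n 5867 c [573.  25.] size [96.3 56.1] long-axis deg -16.7 z 52.2
scene lid n 1244 c [574.8 200.6] size [104.9  57.8] long-axis deg -16.5 z 95.7
wood n 270 c [579.6 176.4] size [120.2  52.4] long-axis deg 11.4 z 79.0
tin n 386 c [578.2 202.9] size [123.5  74.5] long-axis deg -14.4 z 44.8
box n 1325 c [575.2  25.3] size [96.9 56.9] long-axis deg -16.6 z 52.4
```

View pics/scene2.png

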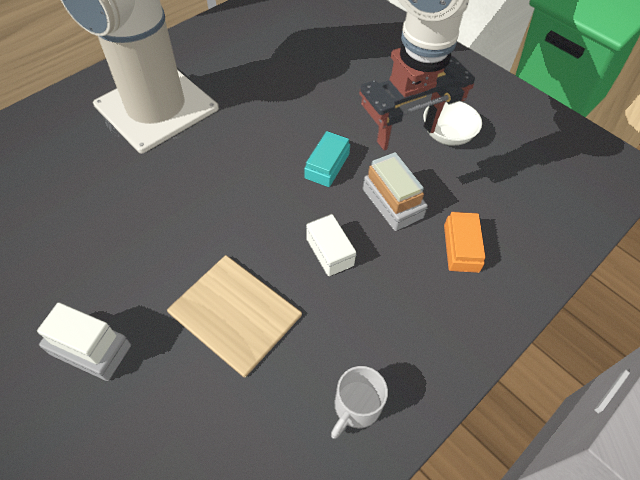

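The box stands at pixel (330,244) on the bare strip, and the dish at (396,185) is exposed. The wrist estimate agrees with the TCP. Now I go down onto the wood.

{"fn": "jog_arm", "kwargs": {"travel": [[0,0,-0.06],[0,0,-0.12],[0,0,-0.18],[0,0,-0.23],[0,0,-0.27],[0,0,-0.3],[0,0,-0.325],[0,0,-0.34],[0,0,-0.351],[0,0,-0.351]], "dr": [[0,0,0],[0,0,0],[0,0,0],[0,0,0],[0,0,0],[0,0,0],[0,0,0],[0,0,0],[0,0,0],[0,0,0]]}}

```text
t: 11.3
ee_pos: [572.7, 200.0, 50.5]
orientation: [-2.511, -1.883, 0.01]
ft_force: [-0.0, 0.1, -0.3]
width: 87.9
```

{"fn": "jog_arm", "kwargs": {"travel": [[0,0,0],[0,0,0],[0,0,0],[0,0,0],[0,0,0],[0,0,0],[0,0,0],[0,0,0],[0,0,0],[0,0,0]], "dr": [[0,0,0],[0,0,0],[0,0,0],[0,0,0],[0,0,0],[0,0,0],[0,0,0],[0,0,0],[0,0,0],[0,0,0]], "hand": -1}}

```text
t: 12.3
ee_pos: [572.9, 199.9, 50.9]
orientation: [-2.511, -1.883, 0.01]
ft_force: [-1.8, -2.7, 5.5]
width: 60.1
```

{"fn": "jog_arm", "kwargs": {"travel": [[0,0,0.02],[0,0,0.05],[0,0,0.09],[0,0,0.13],[0,0,0.17],[0,-0.02,0.19],[-0.01,-0.05,0.2],[-0.01,-0.1,0.2],[-0.01,-0.16,0.2],[-0.01,-0.22,0.2]], "dr": [[0,0,0],[0,0,0],[0,0,0],[0,0,0],[0,0,0],[0,0,0],[0,0,0],[0,0,0],[0,0,0],[0,0,0]]}}

```text
t: 13.3
ee_pos: [567.8, 110.1, 130.6]
orientation: [-2.511, -1.883, 0.012]
ft_force: [0.1, 0.4, -3.6]
width: 60.2
```

{"fn": "jog_arm", "kwargs": {"travel": [[0,-0.07,0],[-0.01,-0.15,0],[-0.01,-0.23,0],[-0.02,-0.31,0],[-0.02,-0.39,0],[-0.03,-0.47,0],[-0.03,-0.55,0],[-0.03,-0.62,0],[-0.03,-0.67,0],[-0.03,-0.7,0]], "dr": [[0,0,0],[0,0,0],[0,0,0],[0,0,0],[0,0,0],[0,0,0],[0,0,0],[0,0,0],[0,0,0],[0,0,0]]}}

```text
t: 14.3
ee_pos: [554.5, -171.9, 130.3]
orientation: [-2.512, -1.88, 0.013]
ft_force: [0.5, 0.7, -4.6]
width: 60.0
```

```bash
python3 - <<'E'
from h import *
state()
E
```

```text
t 14.3 tcp [ 554.5 -171.9  130.3] jaw deg 73.6 zax [-0.009 -0.002 -1.   ] F [ 0.5  0.7 -4.6] w 60.0 q6 [-0.32  0.48  1.79 -0.01  0.88 -1.6 ]
```

{"fn": "jog_arm", "kwargs": {"travel": [[0,-0.03,0],[0,-0.049,-0.02],[0,-0.049,-0.06],[0,-0.049,-0.11],[0,-0.049,-0.16],[0,-0.049,-0.2],[0,-0.049,-0.23],[0,-0.049,-0.25],[0,-0.049,-0.26],[0,-0.049,-0.265]], "dr": [[0,0,0],[0,0,0],[0,0,0],[0,0,0],[0,0,0],[0,0,0],[0,0,0],[0,0,0],[0,0,0],[0,0,0]]}}

```text
t: 15.3
ee_pos: [554.7, -191.5, 24.2]
orientation: [-2.512, -1.88, 0.013]
ft_force: [0.5, 0.5, -3.6]
width: 59.7
```

{"fn": "jog_arm", "kwargs": {"travel": [[0,0,-0.002],[0,0,-0.004],[0,0,-0.006],[0,0,-0.008],[0,0,-0.01],[0,0,-0.012],[0,0,-0.014],[0,0,-0.015],[0,0,-0.016],[0,0,-0.016]], "dr": [[0,0,0],[0,0,0],[0,0,0],[0,0,0],[0,0,0],[0,0,0],[0,0,0],[0,0,0],[0,0,0],[0,0,0]]}}

```text
t: 16.3
ee_pos: [554.7, -191.5, 17.9]
orientation: [-2.512, -1.88, 0.013]
ft_force: [-1.3, 0.6, -1.3]
width: 59.6
```

{"fn": "jog_arm", "kwargs": {"travel": [[0,0,-0.001],[0,0,-0.002],[0,0,-0.002],[0,0,-0.002],[0,0,-0.002],[0,0,-0.002],[0,0,-0.002],[0,0,-0.002],[0,0,-0.002],[0,0,-0.002]], "dr": [[0,0,0],[0,0,0],[0,0,0],[0,0,0],[0,0,0],[0,0,0],[0,0,0],[0,0,0],[0,0,0],[0,0,0]]}}

```text
t: 17.3
ee_pos: [554.7, -191.6, 17.9]
orientation: [-2.512, -1.88, 0.013]
ft_force: [-3.1, 0.9, 6.1]
width: 60.0
```

{"fn": "jog_arm", "kwargs": {"travel": [[0,0,0],[0,0,0],[0,0,0],[0,0,0],[0,0,0],[0,0,0],[0,0,0],[0,0,0],[0,0,0],[0,0,0]], "dr": [[0,0,0],[0,0,0],[0,0,0],[0,0,0],[0,0,0],[0,0,0],[0,0,0],[0,0,0],[0,0,0],[0,0,0]], "hand": 1}}

```text
t: 18.3
ee_pos: [554.7, -191.6, 17.9]
orientation: [-2.512, -1.88, 0.013]
ft_force: [-0.5, -0.5, -0.2]
width: 87.6
```

{"fn": "jog_arm", "kwargs": {"travel": [[0,0,0.03],[0,0,0.08],[0,0,0.15],[0,0,0.23],[0,0,0.31],[0,0.04,0.37],[0,0.11,0.4],[0,0.19,0.4],[0,0.27,0.4],[0.01,0.35,0.4]], "dr": [[0,0,0],[0,0,0],[0,0,0],[0,0,0],[0,0,0],[0,0,0],[0,0,0],[0,0,0],[0,0,0],[0,0,0]]}}

```text
t: 19.3
ee_pos: [558.2, -50.4, 179.0]
orientation: [-2.513, -1.88, 0.012]
ft_force: [-0.5, -0.7, 0.1]
width: 87.7
```

{"fn": "jog_arm", "kwargs": {"travel": [[0.01,0.08,0],[0.02,0.14,0],[0.03,0.18,0],[0.035,0.192,0],[0.035,0.192,0],[0.035,0.192,0],[0.035,0.192,0],[0.035,0.192,0],[0.035,0.192,0],[0.035,0.192,0]], "dr": [[0,0,0],[0,0,0],[0,0,0],[0,0,0],[0,0,0],[0,0,0],[0,0,0],[0,0,0],[0,0,0],[0,0,0]]}}

```text
t: 20.3
ee_pos: [572.2, 26.0, 179.1]
orientation: [-2.514, -1.879, 0.012]
ft_force: [-1.0, -0.5, -0.7]
width: 87.7
```

```bash
python3 - <<'E'
from h import *
state()
for n in ['wrist','scene']:
    w=cloud(grab(n,n+'3'))
    rect(w,layer(w,460,650,-290,-100,57,66),n+' lid'); rect(w,layer(w,480,680,-60,95,48,57),'box')
    rect(w,layer(w,480,680,120,290,40,49),'tin')
E
```

```text
t 20.3 tcp [572.2  26.  179.1] jaw deg 73.6 zax [-0.008 -0.002 -1.   ] F [-1.  -0.5 -0.7] w 87.7 q6 [ 0.03  0.41  1.78 -0.    0.97 -1.26]
wrist lid n 6463 c [ 553.2 -190.4] size [98.7 55.9] long-axis deg -16.6 z 62.2
box n 7665 c [572.2  24.6] size [95.2 56.1] long-axis deg -16.6 z 52.0
tin n 12728 c [574.2 201.7] size [124.5  73.3] long-axis deg -13.8 z 44.9
scene lid n 1766 c [ 555.7 -190.3] size [103.7  54.5] long-axis deg -16.4 z 62.2
box n 1313 c [574.9  25.3] size [98.5 56.6] long-axis deg -17.0 z 52.4
tin n 1768 c [577.1 202.8] size [124.5  73. ] long-axis deg -14.2 z 45.7
```

View pics/scene3.png

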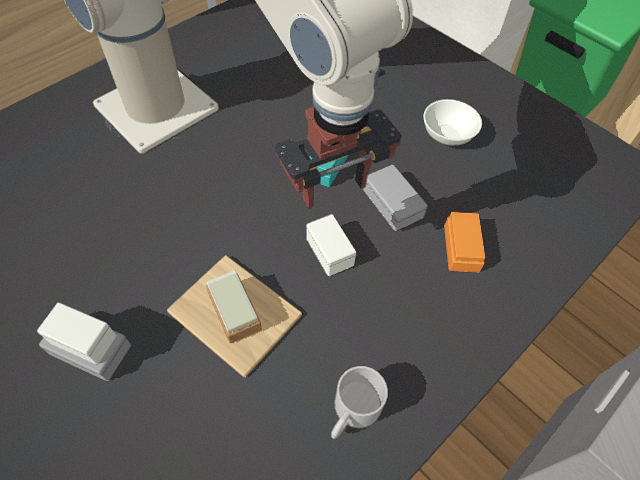

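The dish stands in the middle of the board at (235,305), 2 mm off centre. The box is at (330,244) and the bare tin at (396,197). Box to tin is (+2, +177) mm and +2.8°. Next I regrip the box.

{"fn": "jog_arm", "kwargs": {"travel": [[0.001,-0.003,-0.06],[0.001,-0.003,-0.13],[0.001,-0.003,-0.2],[0.001,-0.003,-0.26],[0.001,-0.003,-0.31],[0.001,-0.003,-0.35],[0.001,-0.003,-0.38],[0.001,-0.003,-0.405],[0.001,-0.003,-0.42],[0.001,-0.003,-0.423]], "dr": [[0,0,0],[0,0,0],[0,0,0],[0,0,0],[0,0,0],[0,0,0],[0,0,0],[0,0,0],[0,0,0],[0,0,0]]}}

```text
t: 21.4
ee_pos: [572.6, 25.0, 9.5]
orientation: [-2.513, -1.879, 0.013]
ft_force: [0.4, 0.4, 0.4]
width: 88.0
```

{"fn": "jog_arm", "kwargs": {"travel": [[0,0,0],[0,0,0],[0,0,0],[0,0,0],[0,0,0],[0,0,0],[0,0,0],[0,0,0],[0,0,0],[0,0,0]], "dr": [[0,0,0],[0,0,0],[0,0,0],[0,0,0],[0,0,0],[0,0,0],[0,0,0],[0,0,0],[0,0,0],[0,0,0]], "hand": -1}}

```text
t: 22.4
ee_pos: [572.8, 25.0, 9.9]
orientation: [-2.513, -1.879, 0.012]
ft_force: [-0.9, -0.6, 6.3]
width: 56.2
```

{"fn": "jog_arm", "kwargs": {"travel": [[0,0,0.02],[0,0,0.06],[0,0,0.11],[0,0,0.16],[0,0,0.21],[0,0,0.25],[0,0.02,0.27],[0,0.06,0.27],[0,0.12,0.27],[0,0.18,0.27]], "dr": [[0,0,0],[0,0,0],[0,0,0],[0,0,0],[0,0,0],[0,0,0],[0,0,0],[0,0,0.01],[0,0,0.02],[0,0,0.031]]}}

```text
t: 23.4
ee_pos: [572.0, 98.6, 117.2]
orientation: [-2.466, -1.941, 0.014]
ft_force: [-0.2, 0.5, -2.7]
width: 56.0
```

```bash
python3 - <<'E'
from h import *
state()
E
```

```text
t 23.4 tcp [572.   98.6 117.2] jaw deg 76.4 zax [-0.009 -0.002 -1.   ] F [-0.2  0.5 -2.7] w 56.0 q6 [ 0.15  0.5   1.79 -0.    0.86 -1.18]
```

{"fn": "jog_arm", "kwargs": {"travel": [[0.007,0.05,0],[0.007,0.11,0],[0.007,0.17,0],[0.007,0.22,0],[0.007,0.25,0],[0.007,0.259,-0.02],[0.007,0.259,-0.06],[0.007,0.259,-0.1],[0.007,0.259,-0.13],[0.007,0.259,-0.145]], "dr": [[0,0,0],[0,0,0],[0,0,0],[0,0,0],[0,0,0],[0,0,0],[0,0,0],[0,0,0],[0,0,0],[0,0,0]]}}

```text
t: 24.4
ee_pos: [573.6, 201.0, 56.8]
orientation: [-2.466, -1.939, 0.019]
ft_force: [-0.5, -0.2, -2.3]
width: 55.6
```

{"fn": "jog_arm", "kwargs": {"travel": [[0,0,-0.001],[0,0,-0.003],[0,0,-0.005],[0,0,-0.007],[0,0,-0.008],[0,0,-0.009],[0,0,-0.01],[0,0,-0.011],[0,0,-0.011],[0,0,-0.011]], "dr": [[0,0,0],[0,0,0],[0,0,0],[0,0,0],[0,0,0],[0,0,0],[0,0,0],[0,0,0],[0,0,0],[0,0,0]]}}

```text
t: 25.4
ee_pos: [574.1, 201.1, 54.9]
orientation: [-2.466, -1.939, 0.017]
ft_force: [-5.3, -2.8, 15.0]
width: 56.0
```

```bash
python3 - <<'E'
from h import *
state()
E
```

```text
t 25.4 tcp [574.1 201.1  54.9] jaw deg 76.4 zax [-0.011 -0.003 -1.   ] F [-5.3 -2.8 15. ] w 56.0 q6 [ 0.32  0.63  1.75  0.    0.78 -1.02]
```

Contact, 15 N. Release and retreat straight up, then check.

{"fn": "jog_arm", "kwargs": {"travel": [[0,0,0],[0,0,0],[0,0,0],[0,0,0],[0,0,0],[0,0,0],[0,0,0],[0,0,0],[0,0,0],[0,0,0]], "dr": [[0,0,0],[0,0,0],[0,0,0],[0,0,0],[0,0,0],[0,0,0],[0,0,0],[0,0,0],[0,0,0],[0,0,0]], "hand": 1}}

```text
t: 26.4
ee_pos: [574.1, 201.1, 54.9]
orientation: [-2.466, -1.939, 0.017]
ft_force: [-0.4, -0.1, 0.9]
width: 88.0
```

{"fn": "jog_arm", "kwargs": {"travel": [[0,0,0.03],[0,0,0.08],[0,0,0.14],[0,0,0.2],[0,0,0.26],[0,0,0.32],[0,0,0.37],[0,0,0.4],[0,0,0.4],[0,0,0.4]], "dr": [[0,0,0],[0,0,0],[0,0,0],[0,0,0],[0,0,0],[0,0,0],[0,0,0],[0,0,0],[0,0,0],[0,0,0]]}}

```text
t: 27.4
ee_pos: [573.8, 200.9, 214.6]
orientation: [-2.466, -1.939, 0.017]
ft_force: [0.2, -0.1, -0.3]
width: 88.0
```

```bash
python3 - <<'E'
from h import *
state()
for n in ['wrist','scene']:
    w=cloud(grab(n,n+'4'))
    rect(w,layer(w,460,650,-290,-100,57,66),n+' lid'); rect(w,layer(w,480,680,120,290,90,104),'box')
    rect(w,layer(w,480,680,120,290,40,49),'tin')
E
```

```text
t 27.4 tcp [573.8 200.9 214.6] jaw deg 76.4 zax [-0.011 -0.003 -1.   ] F [ 0.2 -0.1 -0.3] w 88.0 q6 [ 0.32  0.41  1.67  0.    1.07 -1.02]
wrist lid few 0
box n 8182 c [574.1 201.1] size [95.8 56.3] long-axis deg -13.6 z 97.0
tin n 2040 c [573.5 202.5] size [122.7  72.2] long-axis deg -13.9 z 44.6
scene lid n 1767 c [ 556.8 -190.7] size [103.8  54.5] long-axis deg -16.3 z 62.2
box n 1208 c [577.  202.2] size [97.9 58.4] long-axis deg -14.5 z 97.8
tin n 545 c [577.  201.9] size [125.5  71.8] long-axis deg -12.8 z 45.1
```

View pics/scene4.png

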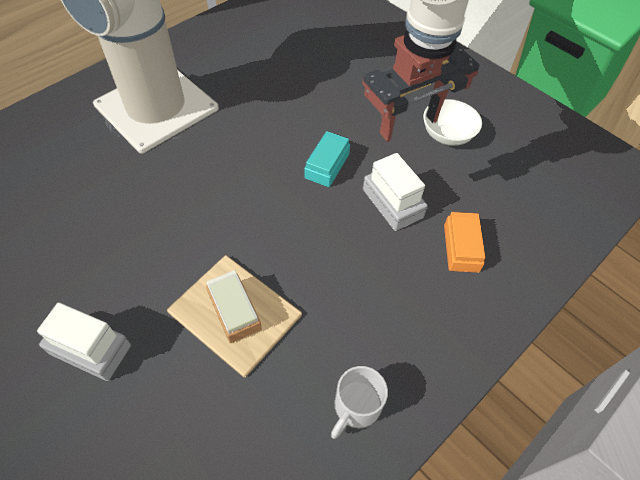

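The box sits centred on the tin at (397,190), within about 2 mm and 1–2°. The dish is on the board at (235,305), and the gripper is clear.

```bash
python3 -c "
from workcell import ticket; print(ticket.close_job())"
```

```text
the job is handed in; nothing more can be done
None
```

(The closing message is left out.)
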